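Release the transport latch of the autosampler with the T-key

TASK

Take the steel T-key out of the tool stand, lower it down the deep shaft in the autosampler's aluminium tower and feel for the hidden square stem, gently, without forcing the sprung stem down, until the key has dropped over it and stands on the shaft's floor. Then turn the stem clockwise with the key as far as it goes, without forcing it at the stop, and leave the key standing there, let go. Do not jam the key hard against the shaft, and do not knock or move the other things on the bench.

Things in the scene. Friction and masses are not known exactly. Their poses are not given: they have to be found in the camera images.
- tkey: The T-key, plain steel, 178 mm long, 0.28 to 0.46 kg, upright in a hole of the grey tool stand. Origin: centre of its foot's underside; z up the 12 mm round rod, x along the crossbar. The foot is a square socket 26 mm outside (its corners reach 17 mm from the axis); its downward-open hole is 19.5 mm square, 20 mm deep, flats parallel to the key's x and y.
- key_bar (a point): Centre of the T-key's crossbar, 169 mm above the foot; axes as the key. The bar is flat-sided, 110 mm long (x), 14 mm wide (y: grip across this), 18 mm high.
- stand: Grey plastic tool stand, 190 x 80 x 70 mm, fixed. Origin: centre of its underside; x along its length. Two round holes 40 mm wide, 62 mm deep, at x = -50 mm (the T-key; nearer the robot) and x = +50 mm (the nut driver).
- lock: The autosampler module, fixed. Origin: on the shaft's vertical axis, at bench level. A plain aluminium tower 120 x 120 x 120 mm stands around the origin, the shaft in the middle of its top; towards its +x a white deck 140 x 130 mm, 50 mm high, with a carousel of vials up to 106 mm high.
- shaft_mouth (a point): Centre of the shaft's mouth, on the tower's top face 120 mm above the bench; axes as the module. The shaft is a round bore 39 mm wide, 105 mm deep, with a 4 mm bevel at its mouth.
- shaft_floor (a point): Centre of the shaft's flat floor, 15 mm above the bench; axes as the module. A square stem, 18 mm across flats with 0.5 mm bevelled top edges, stands here, its top 14 mm above the floor. Its flats stand askew, 0.15 to 1.42 rad counter-clockwise (from above) of the module's x axis: not measured, to be felt. Within 0.08 rad the socket slips over; the seated foot stands on the floor (crossbar centre 184 mm above the bench).
- stem (a joint): Height of the sprung stem, m: 0 up (at rest), negative when pushed down. It gives from about 4 N, then 2 N per mm; below -0.006 (about 16 N) it is forced. It springs up into the socket once aligned. Light rubbing does not turn it.
- latch (a joint): Turn of the transport latch, which turns with the stem (its steel tongue shows at the tower's foot, pointing to the module's -x when locked): 0 locked, grows clockwise seen from above, 1.05 rad released at its hard stop. Turning takes about 0.2 N m; stop there, twisting on with over 0.4 N m forces it. It stays where it is left.
- driver: Nut driver with a black handle, 108 mm long, standing in the stand's other hole, top 116 mm above the bench; leave alone. Origin: centre of its underside.
- beaker: Glass beaker, 60 mm wide, 80 mm high, loose; leave alone. Origin: centre of its underside.
- jar: Amber jar, 44 mm wide, 60 mm high, loose; leave alone. Origin: centre of its underside.
- bottle_l: White bottle, 66 mm wide, 170 mm high, loose, on the left; leave alone. Origin: centre of its underside.
- bottle_r: White bottle, 72 mm wide, 150 mm high, loose, on the right; leave alone. Origin: centre of its underside.
There are look-alikes about, which are no part of the job. Of the things shaped like the tkey, the steel one is meant.

How it is judged (in metres and radians):
On the way, in this order (a step that is already met when the one before it is completed fails the run):
1. the key stands on the shaft's floor, its socket over the stem, with the latch still locked (turned less than 0.25 rad) (z of tkey in the frame of lock below 0.019 m and horizontal distance between tkey and lock below 0.006 m and value of joint latch below 0.25 rad), for 0.1 s.
2. with the key seated (within 4 mm), the latch is turned clockwise to its stop (over 0.95 rad) (z of tkey in the frame of lock below 0.019 m and horizontal distance between tkey and lock below 0.006 m and value of joint latch above 0.95 rad), for 0.2 s.
At the end, for the whole second after the job is handed in: The latch is turned at least 0.95 rad (stop at 1.05); the key, let go and at rest, stands in the shaft over the stem, its foot within 4 mm of the shaft's floor and 6 mm of the axis, tilted less than 0.12 rad (all of step 2 and angle between tkey's own z axis and vertical below 0.12 rad and linear speed of tkey below 0.03 m/s); the robot touches nothing.
It fails at once if the stem is forced down more than 6 mm (value of joint stem below -0.006 m).
It fails at once if the key is forced against the autosampler: the forces at all their contacts add up to more than 120 N (contact force between tkey and lock above 120 N).
It fails at once if the nut driver, the beaker, the jar or a bottle is moved more than 25 mm (distance of any of driver, beaker, jar, bottle_l, bottle_r from where it was at the start of the episode above 0.025 m).
It also fails if it takes over 72 s, if anything falls off the work surface, if the arm or the gripper's body presses on something with over 40 N, if the wrist force passes 120 N, or if a joint passes its speed limit or range.

ROBOT

A 6-joint arm with a two-finger parallel gripper is mounted at the origin on the work surface. World frame = base frame: x ahead of the robot, y to its left, z up, the work surface at z = 0. Lengths are in m, angles in degrees, forces in N, time in s.
With the tool pointing down it reaches from about 0.35 to 0.875 m from the base axis. Payload 4.2 kg.
Tool frame: the origin (TCP) lies on the centre line of the jaws, within the pads' length; the fingertips stand 19 mm ahead of it and the grasp point (between the pads) is the TCP; z points along the fingers, y is the line along which they close (so a half turn about z gives the same grasp; the last joint's range is limited). The gripper opens to 87 mm and grips with 3 to 60 N. Pads are 19 mm wide; open, the fingers measure 117 mm over their backs; the gripper's body (75 mm by 190 mm) begins 51 mm behind the grasp point.
Start: joints at [80.936, 22.042, 0.453, 0, -68.411, -14.817], TCP at [0.253, 0.571, 0.242] pointing down, gripper open.
Joint ranges: [-179.83, 179.83], [-69.29, 118.12], [-61.27, 80.66], [-181.25, 117.63], [-171.15, -9.14], [-177.46, 177.46]. Speed limits (degrees/s): [159.86, 159.86, 180, 180, 180, 180].

INTERFACE

Orientations are given as a 3x3 rotation matrix whose columns are the frame's x, y, z axes.
In Python, from station import sense, capture, finish_job, search_frame, masks_of gives the robot as it stands.
- The arm moves only by the tool drive_tool, never from a script. Its argument "rows" is a list of rows, each a list of 7 numbers: the opening in per cent of the stroke, from 0 (shut) to 100 (fully open), then the shift along the world's x, y, z in mm, then the turn, a rotation vector about the world's x, y, z in rad. In form: [[fingers, dx, dy, dz, wx, wy, wz], ...]. A call has 1 to 5 rows; each row shifts and turns the commanded pose from where the row before left it; what a row does not reach is not made up. A row lasts 1/12 s, in which the tool goes at most 41.7 mm and 7.16 degrees, less where a joint would pass 70% of its speed; a pose out of reach is approached as far as the arm can. A call is refused whole if a number of a shift passes 41.7 or a number of a turn 0.125, either way. A call with a gripper value outside its range is refused whole. The fingers move at their own pace and stop on an object; the grip force is fixed at half the most. Time passes only in rows, so rows that do not move let the fingers close. It gives the time, the measured TCP pose, the force, the opening and the grip force at its end, in the units of the state.
- sense(): the state, without advancing time (a new reading comes with each control period).
- capture(name): name is "side" or "top" or "wrist"; returns a dict with "frame" (400x640x3 uint8, red, green, blue), "z_map" (400x640 float32, m along the optical axis (not along the pixel's ray), 0 where there is no reading), "fx", "fy", "cx", "cy" (pixels), "distortion" ([k1, k2, p1, p2, k3] as OpenCV has them; the pictures are not rectified), "R" (3x3) and "t" (3): a world point X has camera coordinates R X + t; the wrist camera has in their place "T_tool_cam" (4x4, takes a point from camera to tool coordinates, whose origin is the TCP and whose axes are the flange's). Camera axes: x right, y down, z forward; pixel columns grow to the right and rows downward; lengths in m; the calibration is good to about 2 mm. A picture is of the moment at which its call begins: read the wrist's pose just before it.
- finish_job(): hands the job in; it is judged then, once.
Trained networks look in a picture, given as the dict that the camera call returned (one of the last four; its "shot" number tells which), for a name from the list of things; names that differ only in an ending like _2 or _b are one class to them, and where a whole thing is asked for, a point or a joint stands for the part that bears it (a point fixed in the world has none). Each returns a list of dicts, best first, with "p" (0 to 1); they miss things now and then, are a little off and sometimes report something else, mostly with a low value. They report only what shows in the picture. A call takes as long as a camera call. They do not tell look-alikes from the thing itself.
- search_frame(label, picture): "xy" ([column, row] in pixels, amid what is visible of it).
- masks_of(label, picture): "region" (400x640 bool, what is visible of it) and "xy" ([column, row] in pixels, amid what is visible of it).
The state is a dict: "time_s": time; "joints": joint angles; "joint_velocities": joint speeds; "effort": joint torques, N m; "tcp_pos": TCP position; "ee_rot": TCP orientation; "wrist_force": force on the tool from outside, world axes, zero at the start; "moment": the same for the moment, N m; "gripper_width": opening from 0.0 (shut) to 1.0 (fully open); "gripper_force": force on a finger pad.
Only numpy, scipy, OpenCV 4.12 (cv2) and the standard library are available. Lean on these libraries where they do the work, as an engineer would, in place of code of your own. Each camera call takes 0.05 s, during which the arm holds its last target. There are 200 camera calls.

## Working session

There is one attempt and no reset: what is moved stays moved. The work goes in short steps, Python scripts to look and compute and a tool call to move; the robot and the scene stay as the last step left them, time stands still between calls to the robot, and variables do not carry over. Pictures are saved under pics/ and viewed, at most 10 in all, crops included, and the job is handed in when it is done.

Besides the shell and the picture viewer there is one more tool, called after "Call:" as name(argument=value, ...), one argument or row to a line, values as JSON. drive_tool: Moves the arm, as the interface text tells. Its arguments: {"type":"object","properties":{"rows":{"type":"array"}},"required":["rows"]}

```bash
mkdir -p pics; ls; cat > h.py <<'E'
import numpy as np, cv2
from station import sense, capture, finish_job, search_frame, masks_of
def world(p,uvs,zs=None,st=None):
    """pixels (+depth) to world points"""
    K=np.array([[p['fx'],0,p['cx']],[0,p['fy'],p['cy']],[0,0,1.]])
    uvs=np.array(uvs,float).reshape(-1,1,2)
    n=cv2.undistortPoints(uvs,K,np.array(p['distortion'],float)).reshape(-1,2)
    c=np.c_[n,np.ones(len(n))]*np.array(zs).reshape(-1,1)
    if 'R' in p: return (c-np.array(p['t']))@np.array(p['R'])
    T=np.array(p['T_tool_cam']); c=c@T[:3,:3].T+T[:3,3]
    return c@np.array(st['ee_rot']).T+np.array(st['tcp_pos'])
def cloud(p,mask,st=None):
    v,u=np.nonzero(mask&(p['z_map']>0))
    return world(p,np.c_[u,v],p['z_map'][v,u],st)
def save(p,n): cv2.imwrite('pics/'+n,p['frame'][...,::-1])
E
python3 - <<'E'
from h import *
s=sense(); print({k:np.round(v,3).tolist() for k,v in s.items()})
for c in('top','side'):
    p=capture(c); save(p,c+'.png')
    for l in('tkey','stand','lock','driver','beaker','jar','bottle_l','bottle_r'):
        for d in masks_of(l,p)[:3]:
            if d['p']<.2: continue
            w=cloud(p,d['region'])
            if len(w): print(c,l,round(d['p'],2),np.round(d['xy']),len(w),np.round(np.percentile(w,2,0),3),np.round(np.percentile(w,98,0),3))
E
```

```text
pics
{'time_s': 0.0, 'joints': [80.937, 22.088, 0.381, -0.029, -68.411, -14.815], 'joint_velocities': [0.03, 0.019, -0.078, -0.03, -0.081, -0.01], 'effort': [0.0, -39.066, 18.74, 4.22, 0.011, -0.0], 'tcp_pos': [0.253, 0.571, 0.24], 'ee_rot': [[0.914, -0.405, -0.001], [-0.405, -0.914, -0.002], [0.0, 0.002, -1.0]], 'wrist_force': [-0.214, -0.474, -0.181], 'moment': [-0.051, 0.019, -0.002], 'gripper_force': 0.0, 'gripper_width': 1.002}
top tkey 0.87 [382. 204.] 367 [ 0.382 -0.181  0.035] [ 0.472 -0.132  0.189]
top tkey 0.68 [444. 296.] 561 [ 0.154 -0.345  0.003] [ 0.233 -0.27   0.18 ]
top tkey 0.39 [221. 138.] 5173 [0.499 0.181 0.01 ] [0.746 0.303 0.123]
top stand 0.57 [369. 187.] 1871 [ 0.383 -0.193  0.013] [ 0.568 -0.111  0.074]
top stand 0.2 [222. 140.] 5165 [0.499 0.181 0.011] [0.747 0.303 0.123]
top lock 0.97 [222. 140.] 5197 [0.499 0.181 0.01 ] [0.748 0.303 0.123]
top driver 0.73 [378. 202.] 423 [ 0.38  -0.184  0.034] [ 0.474 -0.13   0.189]
top driver 0.64 [372. 167.] 179 [ 0.512 -0.172  0.028] [ 0.551 -0.136  0.118]
top beaker 0.76 [310. 210.] 442 [ 0.401 -0.024 -0.001] [0.467 0.
[... 607 characters left out ...]
.568 -0.119  0.072]
side lock 0.87 [357. 158.] 4685 [0.498 0.177 0.003] [0.75  0.297 0.121]
side driver 0.53 [351. 261.] 292 [ 0.512 -0.168  0.041] [ 0.54  -0.136  0.117]
side beaker 0.75 [302. 220.] 636 [ 0.4   -0.029  0.002] [0.454 0.031 0.08 ]
side jar 0.8 [399. 221.] 384 [ 0.654 -0.028  0.004] [0.692 0.016 0.062]
side jar 0.74 [320. 114.] 708 [0.482 0.371 0.003] [0.544 0.42  0.17 ]
side bottle_l 0.93 [321. 115.] 698 [0.482 0.37  0.009] [0.544 0.414 0.17 ]
side bottle_l 0.64 [340. 384.] 916 [ 0.431 -0.441  0.094] [ 0.495 -0.4    0.151]
side bottle_r 0.93 [321. 115.] 698 [0.482 0.37  0.009] [0.544 0.414 0.17 ]
side bottle_r 0.64 [340. 384.] 916 [ 0.431 -0.441  0.094] [ 0.495 -0.4    0.151]
```

View pics/top.png

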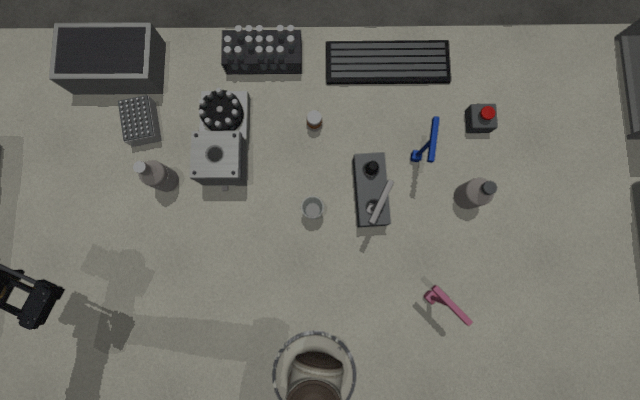

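View pics/side.png

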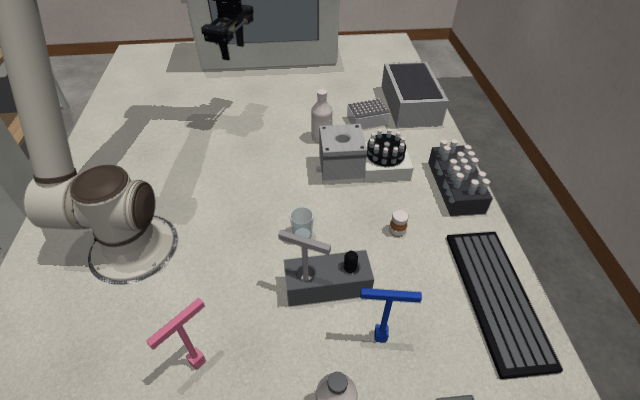

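The steel key stands in the grey stand: bar around (381,203) in the top picture. The blue and pink keys are look-alikes. The tower's shaft mouth is at (215,155) in the top picture.

```bash
cat >> h.py <<'E'
def rect(w):
    (c,(a,b),t)=cv2.minAreaRect((w[:,:2]*1000).astype(np.float32))
    bx=cv2.boxPoints((c,(a,b),t)); e=bx[1]-bx[0]; f=bx[2]-bx[1]
    if np.hypot(*e)<np.hypot(*f): e=f
    return 'c %s long %.0f short %.0f yaw %.1f'%(np.round(c,1),max(a,b),min(a,b),np.degrees(np.arctan2(e[1],e[0]))%180)
E
python3 - <<'E'
from h import *
A=np.ones((400,640),bool)
for c in('top','side'):
    p=capture(c); w=cloud(p,A); 
    box=lambda x0,x1,y0,y1,z0,z1:w[(w[:,0]>x0)&(w[:,0]<x1)&(w[:,1]>y0)&(w[:,1]<y1)&(w[:,2]>z0)&(w[:,2]<z1)]
    b=box(.34,.52,-.25,-.06,.178,.195); print(c,'bar',len(b),rect(b),np.median(b[:,2]),b.mean(0))
    b=box(.37,.58,-.21,-.1,.066,.075); print('stand',rect(b))
    b=box(.48,.64,.15,.33,.115,.125); print('tower',len(b),rect(b),np.median(b[:,2]))
    q=box(.58,.78,.12,.34,.044,.056); print('deck',len(q),rect(q))
    # hole: fit by rim
    r=b[:,:2]; c0=(r.min(0)+r.max(0))/2; 
    d=w[(np.hypot(*(w[:,:2]-c0).T)<.05)&(w[:,2]<.11)]; print('hole pts',len(d),d.mean(0) if len(d) else'')
    # hole centre from rays: pixels of depth below top -> intersect z=.12
    if c=='top':
        ring=np.zeros((400,640),np.uint8); 
        z=w[:,2].reshape(400,640) if len(w)==256000 else None
        print(len(w), search_frame('shaft_mouth',p)[:2])
    for d in search_frame('key_bar',p)[:3]: print(d)
E
```

```text
top bar 306 c [ 426.6 -155.9] long 109 short 14 yaw 153.4 0.18570539198397873 [ 0.42602307 -0.15528795  0.18553219]
stand c [ 477.  -153.2] long 190 short 81 yaw 3.1
tower 2082 c [558.1 245.8] long 121 short 120 yaw 89.4 0.12012526156710374
deck 570 c [671.2 245. ] long 176 short 131 yaw 179.6
hole pts 166 [0.57028379 0.25767652 0.07023762]
254989 [{'xy': [219.7, 139.6], 'p': 0.72}]
{'xy': [448.1, 300.4], 'p': 0.8}
{'xy': [379.1, 204.3], 'p': 0.7}
{'xy': [430.0, 148.9], 'p': 0.69}
side bar 395 c [ 426.3 -159.7] long 109 short 16 yaw 152.8 0.1846592095725223 [ 0.42708818 -0.16120463  0.184173  ]
stand c [ 476.4 -155.9] long 191 short 84 yaw 2.7
tower 1102 c [558.1 243. ] long 126 short 120 yaw 89.5 0.119364813683297
deck 569 c [676.6 235.9] long 174 short 131 yaw 172.3
hole pts 70 [0.56125588 0.26119303 0.09915785]
{'xy': [379.4, 300.0], 'p': 0.87}
{'xy': [187.0, 334.9], 'p': 0.74}
{'xy': [304.8, 245.2], 'p': 0.61}
```

Call:
drive_tool(
  rows=[
    [100,10,-40,8,0,0,0],
    [100,10,-40,8,0,0,0],
    [100,10,-40,8,0,0,0],
    [100,10,-40,8,0,0,0],
    [100,10,-40,8,0,0,0],
  ],
)

```text
time_s: 1.57
tcp_pos: [0.3027, 0.3712, 0.2816]
ee_rot: [[0.915, -0.404, 0.0], [-0.404, -0.915, 0.0], [0.0, -0.0, -1.0]]
wrist_force: [1.4, 0.2, 0.7]
gripper_width: 0.997
gripper_force: 0.0
```

Call:
drive_tool(
  rows=[
    [100,10,-40,8,0,0,0],
    [100,10,-40,8,0,0,0],
    [100,10,-40,8,0,0,0],
    [100,10,-40,8,0,0,0],
    [100,10,-40,8,0,0,0],
  ],
)

```text
time_s: 1.98
tcp_pos: [0.352, 0.1727, 0.3217]
ee_rot: [[0.915, -0.404, 0.001], [-0.404, -0.915, 0.001], [0.0, -0.001, -1.0]]
wrist_force: [0.5, 0.4, 0.3]
gripper_width: 1.001
gripper_force: 0.0
```

Call:
drive_tool(
  rows=[
    [100,8.3,-36.7,-2,0,0,-0.006],
    [100,8.3,-36.7,-2,0,0,-0.006],
    [100,8.3,-36.7,-2,0,0,-0.006],
    [100,8.3,-36.7,-2,0,0,-0.006],
    [100,8.3,-36.7,-2,0,0,-0.006],
  ],
)

```text
time_s: 2.4
tcp_pos: [0.3935, -0.0107, 0.3114]
ee_rot: [[0.902, -0.432, 0.002], [-0.432, -0.902, 0.001], [0.001, -0.001, -1.0]]
wrist_force: [2.7, 0.8, -0.6]
gripper_width: 1.003
gripper_force: 0.0
```

Call:
drive_tool(
  rows=[
    [100,8.3,-36.7,-2,0,0,-0.006],
    [100,8.3,-36.7,-2,0,0,-0.006],
    [100,8.3,-36.7,-2,0,0,-0.006],
    [100,8.3,-36.7,-2,0,0,-0.006],
    [100,0,0,0,0,0,0],
  ],
)

```text
time_s: 2.82
tcp_pos: [0.4273, -0.1604, 0.3022]
ee_rot: [[0.888, -0.46, -0.001], [-0.46, -0.888, -0.001], [-0.001, 0.002, -1.0]]
wrist_force: [1.2, 0.1, 0.4]
gripper_width: 0.999
gripper_force: 0.0
```

```bash
python3 - <<'E'
from h import *
A=np.ones((400,640),bool)
s=sense(); p=capture('wrist'); save(p,'w1.png'); w=cloud(p,A,s)
print(s['joints'],s['tcp_pos'],np.degrees(np.arctan2(s['ee_rot'][1][0],s['ee_rot'][0][0])))
box=lambda x0,x1,y0,y1,z0,z1:w[(w[:,0]>x0)&(w[:,0]<x1)&(w[:,1]>y0)&(w[:,1]<y1)&(w[:,2]>z0)&(w[:,2]<z1)]
b=box(.34,.52,-.25,-.06,.178,.2); print('bar',len(b),rect(b),np.median(b[:,2]),b.mean(0))
from numpy.linalg import lstsq
print('slope',lstsq(np.c_[b[:,:2]-b[:,:2].mean(0),np.ones(len(b))],b[:,2],rcond=None)[0])
E
```

```text
[-3.84733020e-02  2.86514112e+00 -1.58532992e+01  7.44031373e-02
 -7.13607367e+01  6.26161424e+01] [ 0.42728824 -0.16044053  0.30216574] -27.398535043163037
bar 1538 c [ 428.8 -159.6] long 109 short 14 yaw 153.4 0.1853492630104448 [ 0.4321325  -0.16132332  0.18529485]
slope [-0.00473135 -0.00911891  0.18529485]
```

View pics/w1.png

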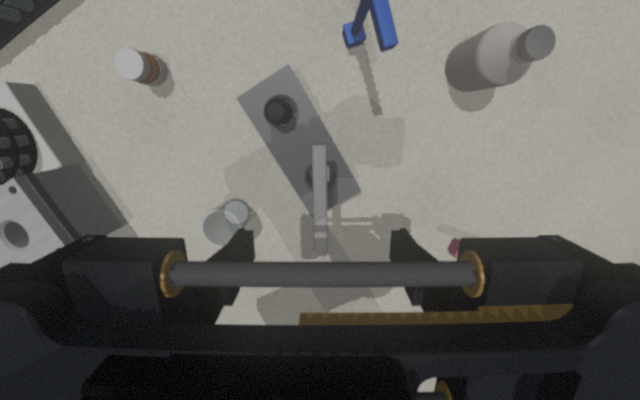

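The bar lies under the open jaws at (320,195), the stand and nut driver (277,110) beyond. The measured bar height of 0.185 m matches the expected top. Descending to grip.

Call:
drive_tool(
  rows=[
    [100,0.7,0.9,-30,0,0,0.014],
    [100,0,0,-30,0,0,0],
    [100,0,0,-30,0,0,0],
    [100,0,0,-25,0,0,0],
    [100,0,0,-10,0,0,0],
  ],
)

```text
time_s: 3.28
tcp_pos: [0.4252, -0.1536, 0.1748]
ee_rot: [[0.898, -0.441, -0.006], [-0.441, -0.898, 0.001], [-0.006, 0.002, -1.0]]
wrist_force: [0.0, -0.1, -0.5]
gripper_width: 1.003
gripper_force: 0.0
```

Call:
drive_tool(
  rows=[
    [100,0,0,0,0,0,0],
    [0,0,0,0,0,0,0],
    [0,0,0,0,0,0,0],
    [0,0,0,0,0,0,0],
    [0,0,0,0,0,0,0],
  ],
)

```text
time_s: 3.7
tcp_pos: [0.4283, -0.1546, 0.1791]
ee_rot: [[0.898, -0.441, 0.003], [-0.441, -0.898, -0.0], [0.002, -0.001, -1.0]]
wrist_force: [0.2, 0.5, -0.2]
gripper_width: 0.782
gripper_force: 0.0
```

Call:
drive_tool(
  rows=[
    [0,0,0,0,0,0,0],
    [0,0,0,0,0,0,0],
    [0,0,0,0,0,0,0],
    [0,0,0,0,0,0,0],
    [0,0,0,0,0,0,0],
  ],
)

```text
time_s: 4.12
tcp_pos: [0.4276, -0.1548, 0.1779]
ee_rot: [[0.897, -0.441, -0.0], [-0.441, -0.897, 0.0], [-0.0, -0.0, -1.0]]
wrist_force: [-0.3, -0.7, 0.2]
gripper_width: 0.399
gripper_force: 0.0
```

Call:
drive_tool(
  rows=[
    [0,0,-3.5,-1,0,0,0],
    [0,0,0,0,0,0,0],
    [0,0,0,0,0,0,0],
    [0,0,0,0,0,0,0],
    [0,0,0,0,0,0,0],
  ],
)

```text
time_s: 4.53
tcp_pos: [0.4275, -0.1583, 0.1768]
ee_rot: [[0.897, -0.441, -0.0], [-0.441, -0.897, 0.0], [-0.0, 0.0, -1.0]]
wrist_force: [-0.2, -0.3, -1.2]
gripper_width: 0.155
gripper_force: 30.0
```

Call:
drive_tool(
  rows=[
    [0,0,0,0,0,0,0],
    [0,0,0,0,0,0,0],
    [0,0,0,0,0,0,0],
    [0,0,0,0,0,0,0],
    [0,0,0,0,0,0,0],
  ],
)

```text
time_s: 4.95
tcp_pos: [0.4275, -0.1582, 0.1768]
ee_rot: [[0.897, -0.441, -0.0], [-0.441, -0.897, 0.0], [-0.0, 0.0, -1.0]]
wrist_force: [-0.0, -0.5, -1.6]
gripper_width: 0.156
gripper_force: 30.0
```

```bash
python3 - <<'E'
from h import *
s=sense(); print({k:np.round(v,3).tolist() for k,v in s.items()})
E
```

```text
{'time_s': 4.95, 'joints': [0.21, 9.19, -27.833, -0.006, -52.995, 63.619], 'joint_velocities': [0.021, -0.014, 0.019, 0.002, 0.03, 0.024], 'effort': [0.102, -25.441, 16.658, 3.662, 0.074, -0.003], 'tcp_pos': [0.427, -0.158, 0.177], 'ee_rot': [[0.897, -0.441, -0.0], [-0.441, -0.897, 0.0], [-0.0, 0.0, -1.0]], 'wrist_force': [-0.015, -0.455, -1.585], 'moment': [-0.161, -0.009, -0.041], 'gripper_force': 29.992, 'gripper_width': 0.156}
```

Call:
drive_tool(
  rows=[
    [0,0,0,15,0,0,0],
    [0,0,0,35,0,0,0],
    [0,0,0,35,0,0,0],
    [0,0,0,35,0,0,0],
    [0,0,0,35,0,0,0],
  ],
)

```text
time_s: 5.37
tcp_pos: [0.4268, -0.158, 0.333]
ee_rot: [[0.897, -0.441, -0.001], [-0.441, -0.897, 0.001], [-0.001, -0.0, -1.0]]
wrist_force: [0.5, -0.1, -3.3]
gripper_width: 0.155
gripper_force: 30.0
```

Call:
drive_tool(
  rows=[
    [0,5,15,0,0,0,-0.06],
    [0,10,30,0,0,0,-0.1],
    [0,10,30,0,0,0,-0.1],
    [0,10,30,0,0,0,-0.1],
    [0,10,30,0,0,0,-0.1],
  ],
)

```text
time_s: 5.78
tcp_pos: [0.4722, -0.0218, 0.3314]
ee_rot: [[0.604, -0.797, -0.001], [-0.797, -0.604, 0.001], [-0.001, 0.001, -1.0]]
wrist_force: [0.9, -0.2, -3.2]
gripper_width: 0.157
gripper_force: 30.0
```

Call:
drive_tool(
  rows=[
    [0,10,30,0,0,0,-0.1],
    [0,10,30,0,0,0,-0.1],
    [0,10,30,0,0,0,-0.1],
    [0,10,30,0,0,0,-0.1],
    [0,10,30,0,0,0,-0.09],
  ],
)

```text
time_s: 6.2
tcp_pos: [0.5223, 0.1284, 0.3311]
ee_rot: [[0.159, -0.987, -0.002], [-0.987, -0.159, -0.0], [-0.0, 0.002, -1.0]]
wrist_force: [0.3, -0.1, -3.6]
gripper_width: 0.158
gripper_force: 30.0
```

Call:
drive_tool(
  rows=[
    [0,10,30,0,0,0,-0.1],
    [0,10,30,0,0,0,0],
    [0,10,30,0,0,0,0],
    [0,5.5,27.5,0,0,0,0],
    [0,0,0,0,0,0,0],
  ],
)

```text
time_s: 6.62
tcp_pos: [0.5586, 0.2489, 0.3292]
ee_rot: [[0.068, -0.998, -0.002], [-0.998, -0.068, 0.0], [-0.0, 0.002, -1.0]]
wrist_force: [-0.2, -1.3, -3.2]
gripper_width: 0.155
gripper_force: 30.0
```

Call:
drive_tool(
  rows=[
    [0,0,0,0,0,0,0],
    [0,0,0,0,0,0,0],
    [0,0,0,0,0,0,0],
  ],
)

```text
time_s: 6.87
tcp_pos: [0.5578, 0.2434, 0.3318]
ee_rot: [[0.063, -0.998, -0.001], [-0.998, -0.063, -0.0], [0.0, 0.001, -1.0]]
wrist_force: [0.1, -0.4, -3.5]
gripper_width: 0.159
gripper_force: 30.0
```

```bash
python3 - <<'E'
from h import *
A=np.ones((400,640),bool)
s=sense(); print({k:np.round(v,3).tolist() for k,v in s.items()})
print('yaw',np.degrees(np.arctan2(s['ee_rot'][1][0],s['ee_rot'][0][0])))
ims=[]
for c in('side','top'):
    p=capture(c); w=cloud(p,A)
    box=lambda r,z0,z1:w[(np.hypot(w[:,0]-s['tcp_pos'][0],w[:,1]-s['tcp_pos'][1])<r)&(w[:,2]>z0)&(w[:,2]<z1)]
    for z0,z1,r in((.155,.188,.035),(.2,.29,.03)):
        b=box(r,z0,z1)
        if len(b)>9: print(c,z0,len(b),np.round(b.min(0),3),np.round(b.max(0),3),np.round(np.median(b,0),4))
    ims.append(p['frame'])
p=capture('wrist'); save(p,'w2.png')
w=cloud(p,A,s)
b=w[(abs(w[:,2]-.12)<.006)&(np.hypot(w[:,0]-.558,w[:,1]-.2445)<.1)]; print('tower wrist',len(b),rect(b) if len(b)>9 else '')
a=cv2.resize(ims[0][20:220,220:480],None,fx=2.3,fy=2.3); cv2.imwrite('pics/s2.png',a[...,::-1])
E
```

```text
{'time_s': 6.867, 'joints': [38.795, 17.845, 7.041, -0.006, -79.241, -35.167], 'joint_velocities': [-0.395, -0.62, 0.225, 0.073, 0.03, 0.002], 'effort': [0.337, -37.346, 20.867, 4.85, -0.006, 0.001], 'tcp_pos': [0.558, 0.243, 0.332], 'ee_rot': [[0.063, -0.998, -0.001], [-0.998, -0.063, -0.0], [0.0, 0.001, -1.0]], 'wrist_force': [0.106, -0.431, -3.505], 'moment': [0.025, -0.034, 0.009], 'gripper_force': 29.992, 'gripper_width': 0.159}
yaw -86.37257173216031
side 0.155 85 [0.543 0.228 0.162] [0.57  0.254 0.188] [0.5542 0.232  0.1755]
side 0.2 142 [0.55  0.235 0.2  ] [0.563 0.244 0.29 ] [0.5558 0.239  0.2467]
top 0.155 57 [0.544 0.231 0.165] [0.567 0.258 0.188] [0.5457 0.2349 0.1759]
top 0.2 95 [0.551 0.239 0.2  ] [0.56  0.249 0.285] [0.5537 0.2409 0.2447]
tower wrist 6562 c [560.  242.4] long 121 short 121 yaw 179.7
```

View pics/s2.png

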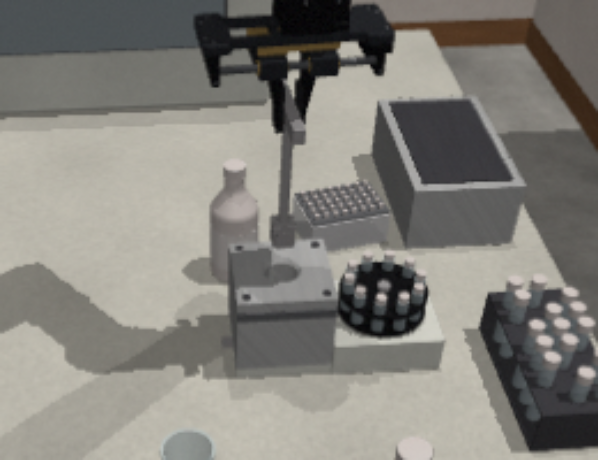

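View pics/w2.png

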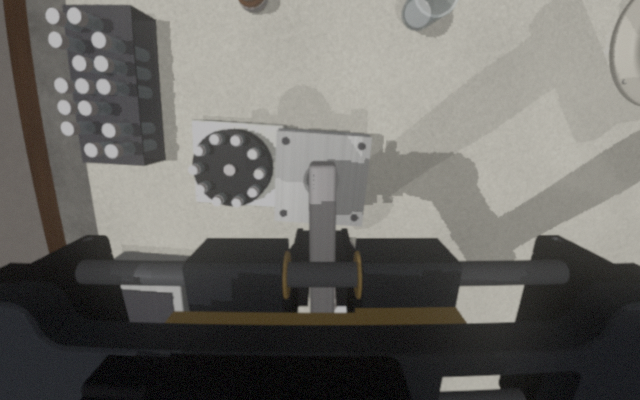

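Key hangs upright over the tower; relative to the tower it is about 1.5 mm short in x and 1 mm in y. Shift and descend to the mouth, feeling as it goes.

Call:
drive_tool(
  rows=[
    [0,1.5,1,-15,0,0,0],
    [0,0,0,-15,0,0,0],
    [0,0,0,-8,0,0,0],
    [0,0,0,-4,0,0,0],
    [0,0,0,0,0,0,0],
  ],
)

```text
time_s: 7.43
tcp_pos: [0.5593, 0.2447, 0.2892]
ee_rot: [[0.063, -0.998, -0.001], [-0.998, -0.063, -0.001], [0.001, 0.001, -1.0]]
wrist_force: [0.9, 0.3, -2.9]
gripper_width: 0.155
gripper_force: 30.0
```

Call:
drive_tool(
  rows=[
    [0,0,0,-3,0,0,0],
    [0,0,0,-2,0,0,0],
    [0,0,0,0,0,0,0],
  ],
)

```text
time_s: 7.68
tcp_pos: [0.5596, 0.2453, 0.2851]
ee_rot: [[0.064, -0.998, 0.0], [-0.998, -0.064, 0.0], [-0.0, -0.0, -1.0]]
wrist_force: [-0.1, -0.2, -3.9]
gripper_width: 0.154
gripper_force: 30.0
```

```bash
python3 - <<'E'
from h import *
A=np.ones((400,640),bool)
s=sense(); print({k:np.round(s[k],3).tolist() for k in ('tcp_pos','wrist_force','moment')})
ims=[]
for c in('side','top'):
    p=capture(c); ims.append(p['frame'])
    w=cloud(p,A)
    b=w[(np.hypot(w[:,0]-.558,w[:,1]-.2445)<.03)&(w[:,2]>.15)&(w[:,2]<.25)]
    print(c,np.round(b.min(0),4),np.round(b.max(0),4))
    b=w[(abs(w[:,2]-.12)<.004)&(np.hypot(w[:,0]-.558,w[:,1]-.2445)<.1)];print(rect(b))
a=cv2.resize(ims[0][100:190,300:430],None,fx=3,fy=3,interpolation=2);b=cv2.resize(ims[1][115:200,170:260],None,fx=3.2,fy=3.2,interpolation=2)
h=min(len(a),len(b)); cv2.imwrite('pics/s3.png',np.hstack([a[:h],b[:h]])[...,::-1])
E
```

```text
{'tcp_pos': [0.56, 0.245, 0.285], 'wrist_force': [-0.135, -0.237, -3.922], 'moment': [0.046, -0.065, 0.013]}
side [0.5524 0.2359 0.1512] [0.5645 0.249  0.2497]
c [558.2 243.4] long 126 short 120 yaw 89.6
top [0.5529 0.2405 0.1501] [0.5621 0.2513 0.2371]
c [558.  245.5] long 121 short 119 yaw 89.6
```

View pics/s3.png

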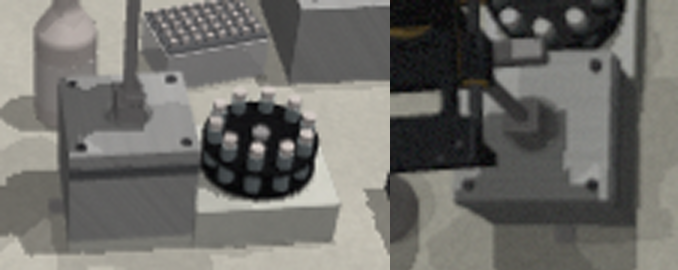

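The foot has entered the mouth and sits centred within about 1 mm. Lowering.

Call:
drive_tool(
  rows=[
    [0,0,0,-4,0,0,0],
    [0,0,0,-4,0,0,0],
    [0,0,0,-4,0,0,0],
    [0,0,0,-4,0,0,0],
    [0,0,0,0,0,0,0],
  ],
)

```text
time_s: 8.2
tcp_pos: [0.559, 0.245, 0.2675]
ee_rot: [[0.064, -0.998, -0.002], [-0.998, -0.064, -0.001], [0.001, 0.002, -1.0]]
wrist_force: [-0.8, 0.1, -3.1]
gripper_width: 0.155
gripper_force: 30.0
```

Call:
drive_tool(
  rows=[
    [0,0,0,-5,0,0,0],
    [0,0,0,-6,0,0,0],
    [0,0,0,-6,0,0,0],
    [0,0,0,-5,0,0,0],
    [0,0,0,0,0,0,0],
  ],
)

```text
time_s: 8.62
tcp_pos: [0.5589, 0.2449, 0.2451]
ee_rot: [[0.064, -0.998, -0.003], [-0.998, -0.064, -0.001], [0.001, 0.003, -1.0]]
wrist_force: [1.7, -0.3, -2.9]
gripper_width: 0.16
gripper_force: 30.0
```

```bash
python3 - <<'E'
from h import *
s=sense(); print({k:np.round(s[k],3).tolist() for k in ('tcp_pos','wrist_force','moment')})
E
```

```text
{'tcp_pos': [0.559, 0.245, 0.245], 'wrist_force': [1.702, -0.344, -2.927], 'moment': [0.065, -0.029, -0.019]}
```

Call:
drive_tool(
  rows=[
    [0,0,0,-5,0,0,0],
    [0,0,0,-6,0,0,0],
    [0,0,0,-6,0,0,0],
    [0,0,0,-5,0,0,0],
    [0,0,0,0,0,0,0],
  ],
)

```text
time_s: 9.03
tcp_pos: [0.5589, 0.2449, 0.2232]
ee_rot: [[0.064, -0.998, -0.003], [-0.998, -0.064, -0.001], [0.001, 0.003, -1.0]]
wrist_force: [-0.1, -0.3, -3.5]
gripper_width: 0.159
gripper_force: 30.0
```

Call:
drive_tool(
  rows=[
    [0,0,0,-5,0,0,0],
    [0,0,0,-5,0,0,0],
    [0,0,0,-5,0,0,0],
    [0,0,0,-3,0,0,0],
    [0,0,0,0,0,0,0],
  ],
)

```text
time_s: 9.45
tcp_pos: [0.5592, 0.2451, 0.2058]
ee_rot: [[0.064, -0.998, -0.002], [-0.998, -0.064, -0.001], [0.001, 0.002, -1.0]]
wrist_force: [-0.7, -0.4, -2.9]
gripper_width: 0.16
gripper_force: 30.0
```

Call:
drive_tool(
  rows=[
    [0,0,0,0,0,0,0],
    [0,0,0,0,0,0,0],
  ],
)

```text
time_s: 9.62
tcp_pos: [0.5598, 0.2454, 0.2072]
ee_rot: [[0.064, -0.998, 0.001], [-0.998, -0.064, 0.0], [-0.0, -0.001, -1.0]]
wrist_force: [-0.3, 0.1, -2.3]
gripper_width: 0.161
gripper_force: 30.0
```

```bash
python3 - <<'E'
from h import *
s=sense(); print({k:np.round(s[k],4).tolist() for k in ('tcp_pos','wrist_force','moment')})
E
```

```text
{'tcp_pos': [0.5598, 0.2454, 0.2072], 'wrist_force': [-0.2661, 0.082, -2.3192], 'moment': [0.0499, -0.0035, -0.0235]}
```

Call:
drive_tool(
  rows=[
    [0,1,0,0,0,0,0],
    [0,0,0,0,0,0,0],
    [0,0,0,0,0,0,0],
  ],
)

```text
time_s: 9.87
tcp_pos: [0.5607, 0.2452, 0.2071]
ee_rot: [[0.064, -0.998, 0.0], [-0.998, -0.064, -0.0], [0.0, -0.0, -1.0]]
wrist_force: [-0.1, -0.6, -3.6]
gripper_width: 0.161
gripper_force: 30.0
```

Call:
drive_tool(
  rows=[
    [0,1,0,0,0,0,0],
    [0,0,0,0,0,0,0],
    [0,0,0,0,0,0,0],
  ],
)

```text
time_s: 10.12
tcp_pos: [0.5615, 0.2451, 0.2069]
ee_rot: [[0.064, -0.998, -0.0], [-0.998, -0.064, -0.0], [0.0, 0.0, -1.0]]
wrist_force: [0.1, -0.2, -2.3]
gripper_width: 0.158
gripper_force: 30.0
```

Call:
drive_tool(
  rows=[
    [0,-3,0,0,0,0,0],
    [0,0,0,0,0,0,0],
    [0,0,0,0,0,0,0],
  ],
)

```text
time_s: 10.37
tcp_pos: [0.5586, 0.2454, 0.2071]
ee_rot: [[0.064, -0.998, 0.001], [-0.998, -0.064, 0.0], [-0.0, -0.001, -1.0]]
wrist_force: [0.5, 0.2, -2.4]
gripper_width: 0.159
gripper_force: 30.0
```

Call:
drive_tool(
  rows=[
    [0,-1,0,0,0,0,0],
    [0,0,0,0,0,0,0],
    [0,0,0,0,0,0,0],
  ],
)

```text
time_s: 10.62
tcp_pos: [0.5578, 0.2454, 0.2071]
ee_rot: [[0.064, -0.998, 0.001], [-0.998, -0.064, 0.0], [-0.0, -0.001, -1.0]]
wrist_force: [1.1, -0.1, -3.4]
gripper_width: 0.151
gripper_force: 30.0
```

Call:
drive_tool(
  rows=[
    [0,-1,0,0,0,0,0],
    [0,0,0,0,0,0,0],
    [0,0,0,0,0,0,0],
  ],
)

```text
time_s: 10.87
tcp_pos: [0.557, 0.2454, 0.2072]
ee_rot: [[0.064, -0.998, 0.001], [-0.998, -0.064, 0.0], [-0.0, -0.001, -1.0]]
wrist_force: [0.3, 0.3, -2.6]
gripper_width: 0.158
gripper_force: 30.1
```

Call:
drive_tool(
  rows=[
    [0,-1,0,0,0,0,0],
    [0,0,0,0,0,0,0],
    [0,0,0,0,0,0,0],
  ],
)

```text
time_s: 11.12
tcp_pos: [0.556, 0.2454, 0.2072]
ee_rot: [[0.064, -0.998, 0.001], [-0.998, -0.064, 0.001], [-0.0, -0.001, -1.0]]
wrist_force: [2.1, 0.3, -2.7]
gripper_width: 0.155
gripper_force: 30.2
```

Call:
drive_tool(
  rows=[
    [0,-1,0,0,0,0,0],
    [0,0,0,0,0,0,0],
    [0,0,0,0,0,0,0],
  ],
)

```text
time_s: 11.37
tcp_pos: [0.555, 0.2454, 0.2072]
ee_rot: [[0.064, -0.998, 0.001], [-0.998, -0.064, 0.0], [-0.0, -0.001, -1.0]]
wrist_force: [3.2, -0.2, -2.7]
gripper_width: 0.156
gripper_force: 30.4
```

```bash
python3 - <<'E'
from h import *
A=np.ones((400,640),bool)
s=sense(); print({k:np.round(s[k],4).tolist() for k in ('tcp_pos','wrist_force','moment','joints')})
for c in('side','top'):
    p=capture(c); w=cloud(p,A)
    for z0,z1 in ((.123,.14),(.145,.165)):
        b=w[(np.hypot(w[:,0]-.558,w[:,1]-.2445)<.03)&(w[:,2]>z0)&(w[:,2]<z1)]
        if len(b): print(c,len(b),np.round(b.min(0),4),np.round(b.max(0),4))
E
```

```text
{'tcp_pos': [0.555, 0.2454, 0.2072], 'wrist_force': [3.2035, -0.1512, -2.6918], 'moment': [0.1203, -1.3184, -0.0234], 'joints': [39.1346, 21.6968, -5.2077, 0.0229, -63.0283, -35.4692]}
side 23 [0.5493 0.2359 0.1231] [0.5867 0.2473 0.1392]
side 23 [0.5507 0.2369 0.1453] [0.5593 0.2434 0.1647]
top 18 [0.531  0.2147 0.1232] [0.5717 0.2689 0.139 ]
```

```bash
cat > m.py <<'E'
from h import *
s=sense(); print('tcp',np.round(np.array(s['tcp_pos'])*1000,1),'F',np.round(s['wrist_force'],2),'M',np.round(s['moment'],2),'yaw %.1f'%np.degrees(np.arctan2(s['ee_rot'][1][0],s['ee_rot'][0][0])))
E
python3 m.py
```

```text
tcp [555.  245.4 207.2] F [ 2.76  0.86 -1.6 ] M [ 0.13 -1.3  -0.01] yaw -86.3
```

Call:
drive_tool(
  rows=[
    [0,2,0,0,0,0,0],
    [0,0,0,0,0,0,0],
    [0,0,0,0,0,0,0],
  ],
)

```text
time_s: 11.72
tcp_pos: [0.5562, 0.245, 0.2066]
ee_rot: [[0.064, -0.998, -0.001], [-0.998, -0.064, -0.001], [0.001, 0.001, -1.0]]
wrist_force: [1.5, 0.9, -2.1]
gripper_width: 0.154
gripper_force: 30.1
```

```bash
python3 m.py
```

```text
tcp [556.2 245.  206.6] F [ 1.5   0.92 -2.08] M [-0.02 -0.75  0.01] yaw -86.3
```

Call:
drive_tool(
  rows=[
    [0,3,0,0,0,0,0],
    [0,0,0,0,0,0,0],
    [0,0,0,0,0,0,0],
  ],
)

```text
time_s: 11.97
tcp_pos: [0.5589, 0.245, 0.2062]
ee_rot: [[0.064, -0.998, -0.002], [-0.998, -0.064, -0.001], [0.001, 0.002, -1.0]]
wrist_force: [0.8, 0.5, -1.9]
gripper_width: 0.157
gripper_force: 30.0
```

```bash
python3 m.py
```

```text
tcp [558.9 245.  206.2] F [ 0.84  0.51 -1.92] M [ 0.04 -0.   -0.07] yaw -86.3
```

Call:
drive_tool(
  rows=[
    [0,2,0,0,0,0,0],
    [0,0,0,0,0,0,0],
    [0,0,0,0,0,0,0],
  ],
)

```text
time_s: 12.22
tcp_pos: [0.5613, 0.245, 0.2066]
ee_rot: [[0.064, -0.998, -0.001], [-0.998, -0.064, -0.001], [0.001, 0.001, -1.0]]
wrist_force: [-0.7, -0.5, -4.0]
gripper_width: 0.157
gripper_force: 30.0
```

```bash
python3 m.py
```

```text
tcp [561.3 245.  206.6] F [-0.72 -0.51 -4.03] M [-0.1   0.1   0.03] yaw -86.3
```

Call:
drive_tool(
  rows=[
    [0,1.5,0,0,0,0,0],
    [0,0,0,0,0,0,0],
    [0,0,0,0,0,0,0],
  ],
)

```text
time_s: 12.47
tcp_pos: [0.5626, 0.245, 0.2067]
ee_rot: [[0.064, -0.998, -0.001], [-0.998, -0.064, -0.001], [0.001, 0.001, -1.0]]
wrist_force: [-1.0, -0.8, -2.5]
gripper_width: 0.16
gripper_force: 30.1
```

```bash
python3 m.py
```

```text
tcp [562.6 245.  206.7] F [-0.99 -0.77 -2.53] M [-0.11  0.59 -0.  ] yaw -86.3
```

Call:
drive_tool(
  rows=[
    [0,-3.6,0,0,0,0,0],
    [0,0,2.5,0,0,0,0],
    [0,0,0,0,0,0,0],
    [0,0,0,0,0,0,0],
  ],
)

```text
time_s: 12.8
tcp_pos: [0.5594, 0.2476, 0.207]
ee_rot: [[0.064, -0.998, -0.0], [-0.998, -0.064, -0.001], [0.001, 0.0, -1.0]]
wrist_force: [-0.9, -2.0, -3.2]
gripper_width: 0.154
gripper_force: 30.0
```

```bash
python3 m.py
```

```text
tcp [559.4 247.6 207. ] F [-0.93 -2.03 -3.2 ] M [-0.52  0.18 -0.07] yaw -86.3
```

Call:
drive_tool(
  rows=[
    [0,0,1,0,0,0,0],
    [0,0,0,0,0,0,0],
    [0,0,0,0,0,0,0],
  ],
)

```text
time_s: 13.05
tcp_pos: [0.5595, 0.2485, 0.207]
ee_rot: [[0.064, -0.998, -0.0], [-0.998, -0.064, -0.001], [0.001, 0.0, -1.0]]
wrist_force: [-0.5, -2.3, -1.6]
gripper_width: 0.159
gripper_force: 30.0
```

```bash
python3 m.py
```

```text
tcp [559.5 248.5 207. ] F [-0.53 -2.29 -1.55] M [-0.83  0.26 -0.02] yaw -86.3
```

Call:
drive_tool(
  rows=[
    [0,0,-5.5,0,0,0,0],
    [0,0,0,0,0,0,0],
    [0,0,0,0,0,0,0],
  ],
)

```text
time_s: 13.3
tcp_pos: [0.5599, 0.2435, 0.2071]
ee_rot: [[0.064, -0.998, 0.001], [-0.998, -0.064, 0.002], [-0.001, -0.001, -1.0]]
wrist_force: [-0.5, 0.1, -2.9]
gripper_width: 0.153
gripper_force: 30.0
```

```bash
python3 m.py
```

```text
tcp [559.9 243.5 207.1] F [-0.52  0.15 -2.85] M [ 0.02 -0.08  0.05] yaw -86.4
```

Call:
drive_tool(
  rows=[
    [0,0,-1.5,0,0,0,0],
    [0,0,0,0,0,0,0],
    [0,0,0,0,0,0,0],
  ],
)

```text
time_s: 13.55
tcp_pos: [0.5596, 0.242, 0.207]
ee_rot: [[0.064, -0.998, 0.0], [-0.998, -0.064, 0.001], [-0.0, -0.0, -1.0]]
wrist_force: [-0.5, 0.4, -2.4]
gripper_width: 0.161
gripper_force: 30.0
```

```bash
python3 m.py
```

```text
tcp [559.6 242.  207. ] F [-0.46  0.41 -2.4 ] M [ 0.09 -0.05  0.02] yaw -86.3
```

Call:
drive_tool(
  rows=[
    [0,0,-1,0,0,0,0],
    [0,0,0,0,0,0,0],
    [0,0,0,0,0,0,0],
  ],
)

```text
time_s: 13.8
tcp_pos: [0.5596, 0.241, 0.207]
ee_rot: [[0.064, -0.998, 0.0], [-0.998, -0.064, 0.001], [-0.001, -0.0, -1.0]]
wrist_force: [-0.2, 0.5, -2.2]
gripper_width: 0.161
gripper_force: 30.0
```

```bash
python3 m.py
```

```text
tcp [559.6 241.  207. ] F [-0.16  0.5  -2.16] M [ 0.33  0.   -0.  ] yaw -86.3
```

Call:
drive_tool(
  rows=[
    [0,0,2.5,0,0,0,0],
    [0,0,0,0,0,0,0],
    [0,0,0,0,0,0,0],
  ],
)

```text
time_s: 14.05
tcp_pos: [0.5595, 0.2433, 0.2068]
ee_rot: [[0.064, -0.998, -0.0], [-0.998, -0.064, -0.0], [0.0, 0.0, -1.0]]
wrist_force: [-0.2, 0.6, -3.2]
gripper_width: 0.156
gripper_force: 30.0
```

Call:
drive_tool(
  rows=[
    [0,0,2,0,0,0,0],
    [0,0,0,0,0,0,0],
    [0,0,0,0,0,0,0],
  ],
)

```text
time_s: 14.3
tcp_pos: [0.5595, 0.2453, 0.2069]
ee_rot: [[0.064, -0.998, -0.0], [-0.998, -0.064, -0.0], [0.0, 0.0, -1.0]]
wrist_force: [0.3, -0.2, -3.0]
gripper_width: 0.156
gripper_force: 30.0
```

```bash
python3 m.py
```

```text
tcp [559.5 245.3 206.9] F [ 0.32 -0.23 -2.97] M [ 0.07  0.05 -0.04] yaw -86.3
```

Call:
drive_tool(
  rows=[
    [0,0,-0.9,-2,0,0,0],
    [0,0,0,-2,0,0,0],
    [0,0,0,-2,0,0,0],
    [0,0,0,0,0,0,0],
    [0,0,0,0,0,0,0],
  ],
)

```text
time_s: 14.72
tcp_pos: [0.5594, 0.2442, 0.2006]
ee_rot: [[0.064, -0.998, -0.0], [-0.998, -0.064, -0.0], [0.0, 0.0, -1.0]]
wrist_force: [-0.2, 0.3, -3.5]
gripper_width: 0.158
gripper_force: 30.0
```

```bash
python3 m.py
```

```text
tcp [559.4 244.2 200.6] F [-0.18  0.34 -3.54] M [ 0.1  -0.08  0.01] yaw -86.3
```

Call:
drive_tool(
  rows=[
    [0,0,0,-1.5,0,0,0],
    [0,0,0,0,0,0,0],
    [0,0,0,0,0,0,0],
  ],
)

```text
time_s: 14.97
tcp_pos: [0.5595, 0.2444, 0.1994]
ee_rot: [[0.064, -0.998, -0.0], [-0.998, -0.064, -0.0], [0.0, 0.0, -1.0]]
wrist_force: [-1.4, 0.8, -3.3]
gripper_width: 0.153
gripper_force: 30.0
```

```bash
python3 m.py
```

```text
tcp [559.5 244.4 199.4] F [-1.36  0.78 -3.28] M [ 0.08 -0.03  0.  ] yaw -86.3
```

Call:
drive_tool(
  rows=[
    [0,0,0,-1,0,0,0],
    [0,0,0,0,0,0,0],
    [0,0,0,0,0,0,0],
  ],
)

```text
time_s: 15.22
tcp_pos: [0.5594, 0.2444, 0.1984]
ee_rot: [[0.064, -0.998, -0.0], [-0.998, -0.064, -0.0], [0.0, 0.0, -1.0]]
wrist_force: [0.6, 0.4, -3.1]
gripper_width: 0.158
gripper_force: 30.0
```

```bash
python3 m.py
```

```text
tcp [559.4 244.4 198.4] F [ 0.62  0.38 -3.05] M [ 0.1  -0.03 -0.01] yaw -86.3
```

Call:
drive_tool(
  rows=[
    [0,0,0,-1,0,0,0],
    [0,0,0,0,0,0,0],
    [0,0,0,0,0,0,0],
  ],
)

```text
time_s: 15.47
tcp_pos: [0.5597, 0.2444, 0.1977]
ee_rot: [[0.064, -0.998, 0.001], [-0.998, -0.064, 0.0], [-0.0, -0.001, -1.0]]
wrist_force: [0.1, -0.0, -1.4]
gripper_width: 0.159
gripper_force: 30.0
```

```bash
python3 m.py
```

```text
tcp [559.7 244.4 197.7] F [ 0.09 -0.   -1.36] M [ 0.06 -0.    0.03] yaw -86.3
```

Call:
drive_tool(
  rows=[
    [0,0,0,-0.7,0,0,0],
    [0,0,0,-0.8,0,0,0],
    [0,0,0,0,0,0,0],
    [0,0,0,0,0,0,0],
  ],
)

```text
time_s: 15.8
tcp_pos: [0.5599, 0.2445, 0.1967]
ee_rot: [[0.064, -0.998, 0.001], [-0.998, -0.064, 0.001], [-0.0, -0.001, -1.0]]
wrist_force: [0.1, 0.1, 2.2]
gripper_width: 0.159
gripper_force: 30.0
```

```bash
python3 m.py
```

```text
tcp [559.9 244.5 196.7] F [0.08 0.11 2.25] M [0.03 0.04 0.03] yaw -86.3
```

Call:
drive_tool(
  rows=[
    [0,0,0,0,0,0,0.05],
    [0,0,0,0,0,0,0.05],
    [0,0,0,0,0,0,0],
    [0,0,0,0,0,0,0],
  ],
)

```text
time_s: 16.13
tcp_pos: [0.5589, 0.2442, 0.195]
ee_rot: [[0.162, -0.987, -0.002], [-0.987, -0.162, -0.0], [0.0, 0.002, -1.0]]
wrist_force: [0.4, 0.1, -2.9]
gripper_width: 0.159
gripper_force: 30.0
```

```bash
python3 m.py
```

```text
tcp [558.9 244.2 195. ] F [ 0.37  0.12 -2.92] M [ 0.02 -0.02 -0.01] yaw -80.7
```

Call:
drive_tool(
  rows=[
    [0,0,0,0,0,0,0.05],
    [0,0,0,0,0,0,0.05],
    [0,0,0,0,0,0,0],
    [0,0,0,0,0,0,0],
  ],
)

```text
time_s: 16.47
tcp_pos: [0.5591, 0.2442, 0.1952]
ee_rot: [[0.259, -0.966, -0.001], [-0.966, -0.259, -0.001], [0.0, 0.001, -1.0]]
wrist_force: [0.6, -0.4, -3.1]
gripper_width: 0.157
gripper_force: 30.0
```

```bash
python3 m.py
```

```text
tcp [559.1 244.2 195.2] F [ 0.6  -0.42 -3.13] M [ 0.07 -0.05  0.03] yaw -75.0
```

Fz returned to the free weight while lower than contact: probably engaged. Lower gently to check.

Call:
drive_tool(
  rows=[
    [0,0,0,-1,0,0,0],
    [0,0,0,-1,0,0,0],
    [0,0,0,0,0,0,0],
    [0,0,0,0,0,0,0],
  ],
)

```text
time_s: 16.8
tcp_pos: [0.5594, 0.2443, 0.1937]
ee_rot: [[0.26, -0.965, -0.0], [-0.965, -0.26, -0.0], [0.0, 0.0, -1.0]]
wrist_force: [0.0, 0.2, -2.7]
gripper_width: 0.155
gripper_force: 30.0
```

```bash
python3 m.py
```

```text
tcp [559.4 244.3 193.7] F [ 0.03  0.24 -2.68] M [ 0.05 -0.02  0.03] yaw -74.9
```

Call:
drive_tool(
  rows=[
    [0,0,0,-1.5,0,0,0],
    [0,0,0,-1.5,0,0,0],
    [0,0,0,0,0,0,0],
    [0,0,0,0,0,0,0],
  ],
)

```text
time_s: 17.13
tcp_pos: [0.5594, 0.2443, 0.1907]
ee_rot: [[0.261, -0.965, -0.0], [-0.965, -0.261, -0.0], [0.0, 0.0, -1.0]]
wrist_force: [0.1, 0.5, -1.8]
gripper_width: 0.158
gripper_force: 30.0
```

```bash
python3 m.py
```

```text
tcp [559.4 244.3 190.7] F [ 0.08  0.45 -1.81] M [ 0.05  0.04 -0.03] yaw -74.9
```

Call:
drive_tool(
  rows=[
    [0,0,0,-1.5,0,0,0],
    [0,0,0,-1.5,0,0,0],
    [0,0,0,0,0,0,0],
    [0,0,0,0,0,0,0],
  ],
)

```text
time_s: 17.47
tcp_pos: [0.5594, 0.2443, 0.1877]
ee_rot: [[0.261, -0.965, -0.0], [-0.965, -0.261, -0.0], [0.0, 0.0, -1.0]]
wrist_force: [-0.6, 0.3, -2.3]
gripper_width: 0.159
gripper_force: 30.0
```

```bash
python3 m.py
```

```text
tcp [559.4 244.3 187.7] F [-0.62  0.33 -2.35] M [ 0.01  0.03 -0.01] yaw -74.9
```

Call:
drive_tool(
  rows=[
    [0,0,0,-1,0,0,0],
    [0,0,0,-1,0,0,0],
    [0,0,0,0,0,0,0],
    [0,0,0,0,0,0,0],
  ],
)

```text
time_s: 17.8
tcp_pos: [0.5595, 0.2443, 0.1858]
ee_rot: [[0.261, -0.965, -0.0], [-0.965, -0.261, -0.0], [0.0, 0.0, -1.0]]
wrist_force: [0.3, -0.0, -3.8]
gripper_width: 0.153
gripper_force: 30.0
```

```bash
python3 m.py
```

```text
tcp [559.5 244.3 185.8] F [ 0.33 -0.03 -3.81] M [-0.    0.12  0.04] yaw -74.9
```

Call:
drive_tool(
  rows=[
    [0,0,0,-1,0,0,0],
    [0,0,0,-0.5,0,0,0],
    [0,0,0,0,0,0,0],
    [0,0,0,0,0,0,0],
  ],
)

```text
time_s: 18.13
tcp_pos: [0.5595, 0.2443, 0.1843]
ee_rot: [[0.261, -0.965, -0.0], [-0.965, -0.261, -0.0], [0.0, 0.0, -1.0]]
wrist_force: [-0.7, -1.3, -3.2]
gripper_width: 0.158
gripper_force: 30.0
```

```bash
python3 m.py
```

```text
tcp [559.5 244.3 184.3] F [-0.68 -1.28 -3.19] M [0.05 0.12 0.01] yaw -74.9
```

Call:
drive_tool(
  rows=[
    [0,0,0,0,0,0,-0.05],
    [0,0,0,0,0,0,-0.05],
    [0,0,0,0,0,0,-0.05],
    [0,0,0,0,0,0,-0.05],
    [0,0,0,0,0,0,-0.05],
  ],
)

```text
time_s: 18.55
tcp_pos: [0.5594, 0.2443, 0.1844]
ee_rot: [[0.012, -1.0, -0.0], [-1.0, -0.012, -0.0], [0.0, 0.0, -1.0]]
wrist_force: [-0.2, -0.2, -2.6]
gripper_width: 0.155
gripper_force: 30.1
```

```bash
python3 m.py
```

```text
tcp [559.4 244.3 184.4] F [-0.23 -0.18 -2.59] M [0.   0.14 0.23] yaw -89.3
```

Call:
drive_tool(
  rows=[
    [0,0,0,0,0,0,-0.05],
    [0,0,0,0,0,0,-0.05],
    [0,0,0,0,0,0,-0.05],
    [0,0,0,0,0,0,-0.05],
    [0,0,0,0,0,0,-0.05],
  ],
)

```text
time_s: 18.97
tcp_pos: [0.5594, 0.2443, 0.1844]
ee_rot: [[-0.235, -0.972, -0.0], [-0.972, 0.235, -0.0], [0.0, 0.0, -1.0]]
wrist_force: [-0.7, -0.5, -2.9]
gripper_width: 0.155
gripper_force: 30.1
```

```bash
python3 m.py
```

```text
tcp [559.4 244.3 184.4] F [-0.71 -0.54 -2.93] M [0.03 0.11 0.24] yaw -103.6
```

Call:
drive_tool(
  rows=[
    [0,0,0,0,0,0,-0.05],
    [0,0,0,0,0,0,-0.05],
    [0,0,0,0,0,0,-0.05],
    [0,0,0,0,0,0,-0.05],
    [0,0,0,0,0,0,-0.05],
  ],
)

```text
time_s: 19.38
tcp_pos: [0.5594, 0.2444, 0.1844]
ee_rot: [[-0.468, -0.883, -0.0], [-0.883, 0.468, -0.0], [0.0, -0.0, -1.0]]
wrist_force: [-0.0, -0.5, -3.0]
gripper_width: 0.161
gripper_force: 30.1
```

Call:
drive_tool(
  rows=[
    [0,0,0,0,0,0,-0.05],
    [0,0,0,0,0,0,-0.05],
    [0,0,0,0,0,0,-0.05],
    [0,0,0,0,0,0,-0.05],
    [0,0,0,0,0,0,-0.04],
  ],
)

```text
time_s: 19.8
tcp_pos: [0.5595, 0.2444, 0.1844]
ee_rot: [[-0.665, -0.747, 0.0], [-0.747, 0.665, -0.0], [0.0, -0.0, -1.0]]
wrist_force: [0.2, -0.6, -3.0]
gripper_width: 0.16
gripper_force: 30.0
```

```bash
python3 m.py
```

```text
tcp [559.5 244.4 184.4] F [ 0.16 -0.64 -3.02] M [0.06 0.02 0.19] yaw -131.7
```

Call:
drive_tool(
  rows=[
    [0,0,0,0,0,0,-0.03],
    [0,0,0,0,0,0,-0.03],
    [0,0,0,0,0,0,0],
  ],
)

```text
time_s: 20.05
tcp_pos: [0.5595, 0.2444, 0.1844]
ee_rot: [[-0.707, -0.707, 0.0], [-0.707, 0.707, -0.0], [-0.0, -0.0, -1.0]]
wrist_force: [-0.3, 0.6, -4.2]
gripper_width: 0.161
gripper_force: 30.0
```

```bash
python3 m.py
```

```text
tcp [559.5 244.4 184.4] F [-0.33  0.63 -4.22] M [0.05 0.   0.15] yaw -135.0
```

Call:
drive_tool(
  rows=[
    [0,0,0,0,0,0,-0.03],
    [0,0,0,0,0,0,-0.03],
    [0,0,0,0,0,0,0],
  ],
)

```text
time_s: 20.3
tcp_pos: [0.5595, 0.2444, 0.1844]
ee_rot: [[-0.748, -0.663, 0.0], [-0.663, 0.748, 0.0], [-0.0, -0.0, -1.0]]
wrist_force: [0.2, -0.4, -3.0]
gripper_width: 0.157
gripper_force: 30.0
```

```bash
python3 m.py
```

```text
tcp [559.5 244.4 184.4] F [ 0.15 -0.43 -3.05] M [0.08 0.01 0.24] yaw -138.4
```

Call:
drive_tool(
  rows=[
    [0,0,0,0,0,0,-0.02],
    [0,0,0,0,0,0,0],
  ],
)

```text
time_s: 20.47
tcp_pos: [0.5595, 0.2444, 0.1844]
ee_rot: [[-0.762, -0.648, 0.0], [-0.648, 0.762, -0.0], [0.0, -0.0, -1.0]]
wrist_force: [-0.4, -0.7, -3.1]
gripper_width: 0.159
gripper_force: 30.0
```

```bash
python3 m.py
```

```text
tcp [559.5 244.4 184.4] F [-0.44 -0.7  -3.12] M [ 0.05 -0.    0.17] yaw -139.6
```

Call:
drive_tool(
  rows=[
    [0,0,0,0,0,0,-0.02],
    [0,0,0,0,0,0,0],
  ],
)

```text
time_s: 20.63
tcp_pos: [0.5595, 0.2444, 0.1844]
ee_rot: [[-0.775, -0.632, 0.0], [-0.632, 0.775, 0.0], [-0.0, 0.0, -1.0]]
wrist_force: [-0.1, 0.4, -2.8]
gripper_width: 0.153
gripper_force: 30.0
```

```bash
python3 m.py
```

```text
tcp [559.5 244.4 184.4] F [-0.05  0.43 -2.76] M [ 0.03 -0.03  0.15] yaw -140.8
```

Call:
drive_tool(
  rows=[
    [0,0,0,0,0,0,-0.03],
    [0,0,0,0,0,0,0],
  ],
)

```text
time_s: 20.8
tcp_pos: [0.5595, 0.2444, 0.1844]
ee_rot: [[-0.793, -0.609, -0.0], [-0.609, 0.793, 0.0], [0.0, 0.0, -1.0]]
wrist_force: [-0.0, 0.2, -3.4]
gripper_width: 0.156
gripper_force: 30.0
```

```bash
python3 m.py
```

```text
tcp [559.5 244.4 184.4] F [-0.05  0.16 -3.4 ] M [ 0.09 -0.04  0.16] yaw -142.5
```

Call:
drive_tool(
  rows=[
    [0,0,0,0,0,0,-0.03],
    [0,0,0,0,0,0,0],
  ],
)

```text
time_s: 20.97
tcp_pos: [0.5595, 0.2444, 0.1844]
ee_rot: [[-0.811, -0.585, 0.0], [-0.585, 0.811, 0.0], [-0.0, -0.0, -1.0]]
wrist_force: [-0.7, -0.7, -3.0]
gripper_width: 0.157
gripper_force: 30.0
```

```bash
python3 m.py
```

```text
tcp [559.5 244.4 184.4] F [-0.67 -0.69 -3.04] M [ 0.16 -0.06  0.2 ] yaw -144.2
```

Call:
drive_tool(
  rows=[
    [0,0,0,0,0,0,-0.02],
    [0,0,0,0,0,0,0],
  ],
)

```text
time_s: 21.13
tcp_pos: [0.5595, 0.2444, 0.1844]
ee_rot: [[-0.823, -0.569, -0.0], [-0.569, 0.823, -0.0], [0.0, 0.0, -1.0]]
wrist_force: [-0.0, -0.1, -2.7]
gripper_width: 0.159
gripper_force: 30.1
```

```bash
python3 m.py
```

```text
tcp [559.5 244.4 184.4] F [-0.02 -0.14 -2.68] M [ 0.1  -0.03  0.17] yaw -145.4
```

Call:
drive_tool(
  rows=[
    [0,0,0,0,0,0,-0.02],
    [0,0,0,0,0,0,0],
  ],
)

```text
time_s: 21.3
tcp_pos: [0.5595, 0.2444, 0.1844]
ee_rot: [[-0.834, -0.552, 0.0], [-0.552, 0.834, -0.0], [-0.0, -0.0, -1.0]]
wrist_force: [-0.5, 0.0, -2.9]
gripper_width: 0.157
gripper_force: 30.2
```

```bash
python3 m.py
```

```text
tcp [559.5 244.4 184.4] F [-0.53  0.03 -2.92] M [ 0.13 -0.08  0.32] yaw -146.5
```

Call:
drive_tool(
  rows=[
    [0,0,0,0,0,0,0],
    [0,0,0,0,0,0,0],
  ],
)

```text
time_s: 21.47
tcp_pos: [0.5595, 0.2444, 0.1844]
ee_rot: [[-0.834, -0.552, 0.0], [-0.552, 0.834, -0.0], [-0.0, -0.0, -1.0]]
wrist_force: [-1.3, 0.4, -3.3]
gripper_width: 0.154
gripper_force: 30.1
```

```bash
python3 m.py; python3 - <<'E'
from h import *
p=capture('side'); a=cv2.resize(p['frame'][90:210,280:440],None,fx=4,fy=4,interpolation=2); cv2.imwrite('pics/s5.png',a[...,::-1])
E
```

```text
tcp [559.5 244.4 184.4] F [-1.29  0.39 -3.29] M [ 0.05 -0.08  0.34] yaw -146.5
```

View pics/s5.png

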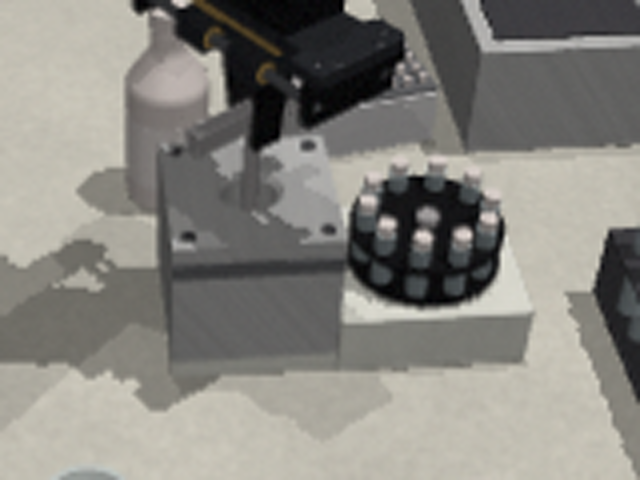

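The key stands down the shaft with bar low over the tower (bar around (215,130), rod at (250,180)), and the moment has risen from 0.2 to 0.34 N m: the stop. Release.

Call:
drive_tool(
  rows=[
    [0,0,0,0,0,0,0.012],
    [0,0,0,0,0,0,0],
    [60,0,0,0,0,0,0],
    [60,0,0,0,0,0,0],
    [60,0,0,0,0,0,0],
  ],
)

```text
time_s: 21.93
tcp_pos: [0.5601, 0.2446, 0.1854]
ee_rot: [[-0.827, -0.562, 0.002], [-0.562, 0.827, 0.001], [-0.002, -0.0, -1.0]]
wrist_force: [0.0, -0.1, -0.1]
gripper_width: 0.304
gripper_force: 0.0
```

Call:
drive_tool(
  rows=[
    [60,0,0,0,0,0,0],
    [60,0,0,0,0,0,0],
    [60,0,0,0,0,0,0],
    [60,0,0,0,0,0,0],
    [60,0,0,0,0,0,0],
  ],
)

```text
time_s: 22.35
tcp_pos: [0.5595, 0.2444, 0.1845]
ee_rot: [[-0.827, -0.562, 0.0], [-0.562, 0.827, 0.0], [-0.0, -0.0, -1.0]]
wrist_force: [-0.1, -0.4, 0.7]
gripper_width: 0.586
gripper_force: 0.0
```

```bash
python3 m.py; python3 -c "
from h import *
print(sense()['gripper_width'])"
```

```text
tcp [559.5 244.4 184.5] F [-0.09 -0.4   0.69] M [ 0.05 -0.15  0.01] yaw -145.8
0.5863545407404402
```

Call:
drive_tool(
  rows=[
    [60,0,0,10,0,0,0],
    [60,0,0,25,0,0,0],
    [60,0,0,30,0,0,0],
    [60,0,0,30,0,0,0],
    [60,0,0,25,0,0,0],
  ],
)

```text
time_s: 22.77
tcp_pos: [0.5599, 0.2443, 0.3078]
ee_rot: [[-0.827, -0.562, 0.003], [-0.562, 0.827, 0.001], [-0.003, -0.001, -1.0]]
wrist_force: [1.0, 0.4, 0.3]
gripper_width: 0.605
gripper_force: 0.0
```

Call:
drive_tool(
  rows=[
    [60,0,0,0,0,0,0],
    [60,0,0,0,0,0,0],
    [60,0,0,0,0,0,0],
  ],
)

```text
time_s: 23.02
tcp_pos: [0.5591, 0.2442, 0.3042]
ee_rot: [[-0.827, -0.562, -0.001], [-0.562, 0.827, 0.0], [0.001, 0.001, -1.0]]
wrist_force: [-0.7, 0.1, -0.8]
gripper_width: 0.602
gripper_force: 0.0
```

```bash
python3 m.py; python3 - <<'E'
from h import *
A=np.ones((400,640),bool)
s=sense(); p=capture('wrist'); save(p,'w6.png'); w=cloud(p,A,s)
b=w[(abs(w[:,2]-.19)<.015)&(np.hypot(w[:,0]-.559,w[:,1]-.2445)<.08)]; print(len(b),rect(b),np.median(b[:,2]))
print('slope',np.linalg.lstsq(np.c_[b[:,:2]-b[:,:2].mean(0),np.ones(len(b))],b[:,2],rcond=None)[0])
t=w[(w[:,2]>.004)&(w[:,2]<.035)&(np.hypot(w[:,0]-.559,w[:,1]-.2445)<.12)]; print(len(t),t.min(0) if len(t) else '',t.max(0) if len(t) else '')
E
```

```text
tcp [559.1 244.2 304.2] F [-0.66  0.09 -0.81] M [ 0.05 -0.19  0.01] yaw -145.8
1606 c [559.7 242. ] long 109 short 14 yaw 36.7 0.19247225069372917
slope [ 0.00725509 -0.00130237  0.19236427]
57 [0.49960564 0.18420636 0.0130893 ] [0.57937888 0.30203733 0.03474751]
```

View pics/w6.png

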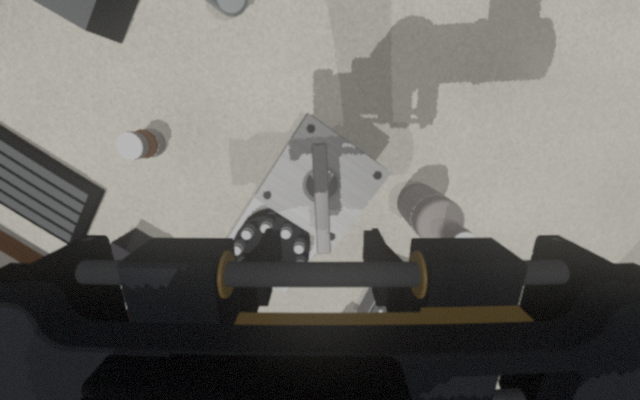

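The released key stands upright with its bar seated at the right height (320,195). Its angle is consistent with the latch at its stop.

```bash
python3 -c "
from station import finish_job
print(finish_job())"
```

```text
the job is handed in; nothing more can be done
None
```

The job is handed in: the steel T-key stands let go on the shaft floor over the stem, and the latch is turned clockwise to its stop, judged by the rise in twisting moment from about 0.2 to 0.34 N m and by the key's final angle, as the tongue was not in view.

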